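# Slide the phone out over the edge of the counter riser

## Robot

A 6-joint arm with a two-finger parallel gripper is mounted at the origin on a cart in front of the work surface, level with it; the furniture and walls round the work are solid. World frame = base frame: x ahead of the robot, y to its left, z up, the work surface at z = 0. Lengths are in m, angles in degrees, forces in N, time in s.
With the tool pointing down it reaches from about 0.3 to 0.75 m from the base axis. Payload 8.5 kg.
Tool frame: the origin (TCP) lies on the centre line of the jaws, within the pads' length; the fingertips stand 11 mm ahead of it and the grasp point (between the pads) lies 8 mm behind it; x points along the fingers, y is the direction in which the jaws open and shut, and the axes are right-handed (so a half turn about x gives the same grasp; the last joint's range is limited). The gripper opens to 85 mm and grips with 20 to 120 N. Pads are 22 mm wide; open, the fingers measure 114 mm over their backs; the gripper's body (76 mm by 85 mm) begins 54 mm behind the grasp point. The pads swing forward as they close: fully open they stand 13 mm farther back than shut.
Start: joints at [-80.518, 21.807, 74.336, -0, 83.858, -12.336], TCP at [0.204, -0.511, 0.242] pointing down, gripper open.
Joint ranges: [-178.18, 178.18], [-50.72, 133.34], [12.68, 142.11], [-81.47, 261.47], [9.98, 163.14], [-165.26, 165.26]. Speed limits (degrees/s): [136.94, 136.94, 180, 180, 180, 180].

## Interface

Orientations are given as a 3x3 rotation matrix whose columns are the frame's x, y, z axes.
In Python, from rig import env gives the robot as it stands.
- The arm moves only by the tool carry_out, never from a script. Its argument "motion" is a list that holds one entry, the list of rows, each a list of 7 numbers: the shift along the tool's x, y, z in cm, then the turn, a rotation vector about the tool's x, y, z in rad, then the finger opening in cm, from 0 to 8.54. A call has 1 to 5 rows; each row is the pose to reach, as a shift and turn from the pose commanded when the call began, along the tool's axes at that moment; what a row does not reach only later rows make up. A row lasts 1/12 s, in which the tool goes at most 41.7 mm and 7.16 degrees, less where a joint would pass 70% of its speed; a pose out of reach is approached as far as the arm can. A call with a gripper value outside its range is refused whole. The fingers move at their own pace and stop on an object; "grip_force" is the grip in N (left out, the last holds). Time passes only in rows, so rows that repeat a pose let the fingers close. It gives the time, the measured TCP pose, the force and the opening at its end, in the units of the state.
- env.observe(): the state, without advancing time (a new reading comes with each control period).
- env.get_image(name): name is "scene" or "top"; returns a dict with "image" (420x560x3 uint8, red, green, blue), "fov_y" (degrees; the focal length in pixels is half the picture's height over the tangent of half this angle, whatever the lens; pixels are square), "cx", "cy" (the principal point, pixels), "R" (3x3) and "t" (3): a world point X has camera coordinates R X + t. Camera axes: x right, y down, z forward; pixel columns grow to the right and rows downward; lengths in m; the calibration is good to about 2 mm. A picture is of the moment at which its call begins. There is no depth.
- env.close_job(): hands the job in, once; it reports no verdict.
The state is a dict: "time_s": time; "q": joint angles; "qvel": joint speeds; "joint_efforts": joint torques, N m; "position": TCP position; "tool_rot": TCP orientation; "ft_force": force on the tool from outside, world axes, zero at the start; "wrist_torque": the same for the moment, N m; "grip_width": finger opening in m.
Only numpy, scipy, OpenCV 4.12 (cv2) and the standard library are available. Lean on these libraries where they do the work, as an engineer would, in place of code of your own. Each camera call takes 0.05 s, during which the arm holds its last target. There are 200 camera calls.

## Task

The phone lies flat on the low wooden riser. Gently push it with the fingertips, without gripping or lifting it, out over the riser's end on the side where the mug stands, until about a third of its length (about 5 cm) sticks out and it lies square to that end, so that I can pick it up from there. Leave the salt shaker, the spice jar, the mug and the bowl where they are.

Things in the scene. Friction and masses are not known exactly. Their poses are not given: they have to be found in the camera images.
- riser: Low plain light-wood counter riser, fixed: a board 240 mm deep (its x) and 320 mm wide (its y), 18 mm thick, on two side panels; its flat top is 60 mm above its origin (the centre of its underside, on the worktop). Its +x points away from the robot, give or take a turn, +y to the left; the two ends in question are its short edges at y = +160 mm and y = -160 mm, straight and parallel to its x.
- phone: Mobile phone, face up, flat on the front half of the riser: 155 mm long (its x), 76 mm wide (its y), 9 mm thick (8 mm where it touches things), about 0.19 kg. Origin at the centre of its underside. Its x points along the riser's +y, give or take 0.35 rad. It slides freely on the wood.
- phone_end_a (a point): Middle of the phone's short end at its x = +77.5 mm (the end toward the riser's +y), on the underside.
- phone_end_b (a point): Middle of the phone's short end at its x = -77.5 mm (the end toward the riser's -y), on the underside.
- mug: White mug with one handle, 92 mm in diameter, 127 mm with the handle, 95 mm high, standing loose on the worktop to the left (+y) or right (-y) of the riser; it marks the end over which the phone shall stick out. Origin at the centre of its underside.
- bowl: Small white bowl, 120 mm in diameter, 51 mm high, loose on the worktop on the other side of the riser. Origin at the centre of its underside. To be left alone.
- salt_shaker: Salt shaker, 44 mm in diameter, 90 mm high, standing loose on the back part of the riser behind the phone. Origin at the centre of its underside. To be left alone.
- spice_jar: Spice jar with a dark cap, 45 mm in diameter, 105 mm high, standing loose on the back part of the riser behind the phone. Origin at the centre of its underside. To be left alone.

How it is judged:
By the outcome, as a careful person would: the job done as asked, in the order asked, and still so for the second after the job is handed in, with the robot touching nothing.
It also fails if it takes over 40 s, if anything falls off the work surface, if the arm or the gripper's body presses on something with over 40 N, if the wrist force passes 120 N, or if a joint passes its speed limit or range.

## Working session

There is one attempt and no reset: what is moved stays moved. The work goes in short steps, Python scripts to look and compute and a tool call to move; the robot and the scene stay as the last step left them, time stands still between calls to the robot, and variables do not carry over. Pictures are saved under pics/ and viewed, on a budget of 10 in all, crops included, one or two more only if the job needs it, and the job is handed in when it is done.

Besides the shell and the picture viewer there is one more tool, called as name(argument=value, ...) on one line, values as JSON. carry_out: Moves the arm, as the interface text tells. Its arguments: {"type":"object","properties":{"motion":{"type":"array","items":{"type":"array","items":{"type":"array","items":{"type":"number"}}}},"grip_force":{"type":"number"}},"required":["motion"]}

```bash
mkdir -p pics; ls; cat > h.py <<'E'
import numpy as np, cv2
from rig import env
def snap(name,fn):
    g=env.get_image(name); cv2.imwrite(fn,g["image"][:,:,::-1]); return g
def ray(g,u,v,z):
    f=g["image"].shape[0]/2/np.tan(np.radians(g["fov_y"])/2)
    R=np.array(g["R"]);t=np.array(g["t"]);c=-R.T@t
    d=R.T@np.array([(u-g["cx"])/f,(v-g["cy"])/f,1]); return c+d*(z-c[2])/d[2]
def proj(g,X):
    f=g["image"].shape[0]/2/np.tan(np.radians(g["fov_y"])/2)
    p=np.array(g["R"])@np.array(X)+np.array(g["t"]); return np.array([g["cx"]+f*p[0]/p[2],g["cy"]+f*p[1]/p[2]])
E
python3 - <<'E'
from h import *
for n in("top","scene"):
    g=snap(n,f"pics/{n}0.png"); print(n,{k:np.round(g[k],3).tolist() for k in g if k!="image"})
    print(np.round(-np.array(g["R"]).T@np.array(g["t"]),3))
a=cv2.imread("pics/top0.png");b=cv2.imread("pics/scene0.png")
s=env.observe();print(s["time_s"],s["position"],np.round(s["tool_rot"],3),s["ft_force"],s["grip_width"])
E
```

```text
pics
top {'fov_y': 46.268, 'cx': 278.528, 'cy': 215.581, 'R': [[-0.015, -1.0, -0.02], [-0.997, 0.017, -0.071], [0.071, 0.019, -0.997]], 't': [0.026, 0.582, 1.648]}
[ 0.464 -0.015  1.685]
scene {'fov_y': 56.122, 'cx': 276.873, 'cy': 209.282, 'R': [[-0.665, -0.747, 0.009], [-0.286, 0.243, -0.927], [0.69, -0.619, -0.375]], 't': [0.363, 0.239, 1.04]}
[-0.409  0.856  0.609]
0.1 [ 0.20435782 -0.51036918  0.24178058] [[-0.     0.372 -0.928]
 [ 0.001 -0.928 -0.372]
 [-1.    -0.001 -0.   ]] [-0.29526245 -0.03279431 -0.3936726 ] 0.08540054414664103
```

View pics/top0.png

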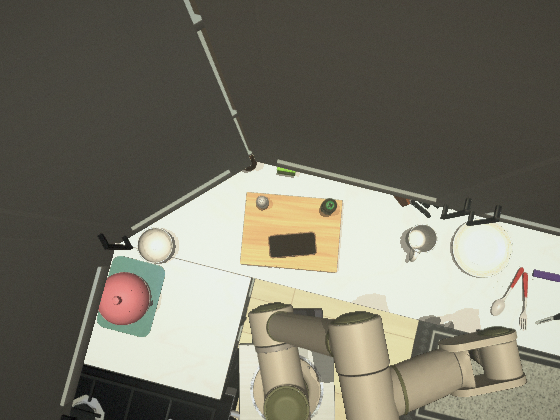

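View pics/scene0.png

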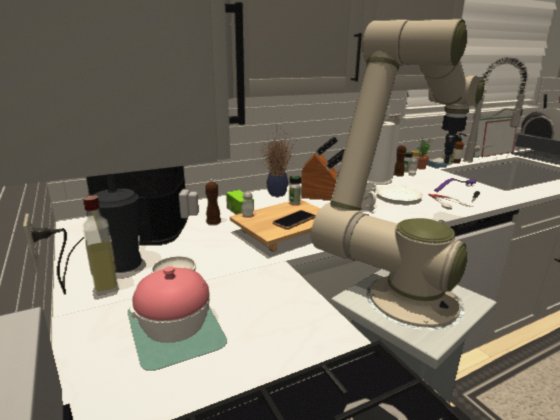

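The top view shows the riser at about (241-343, 192-272), with the phone at (292, 245). The mug is at (420, 240), to the right (−y), and the bowl at (157, 245), to the left. So the phone has to go toward −y. I'll enlarge the top view to read corners.

```bash
python3 - <<'E'
import cv2
a=cv2.imread("pics/top0.png")[185:280,235:350]
cv2.imwrite("pics/top0c.png",cv2.resize(a,None,fx=6,fy=6,interpolation=cv2.INTER_CUBIC))
E
```

```text
(no output)
```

View pics/top0c.png

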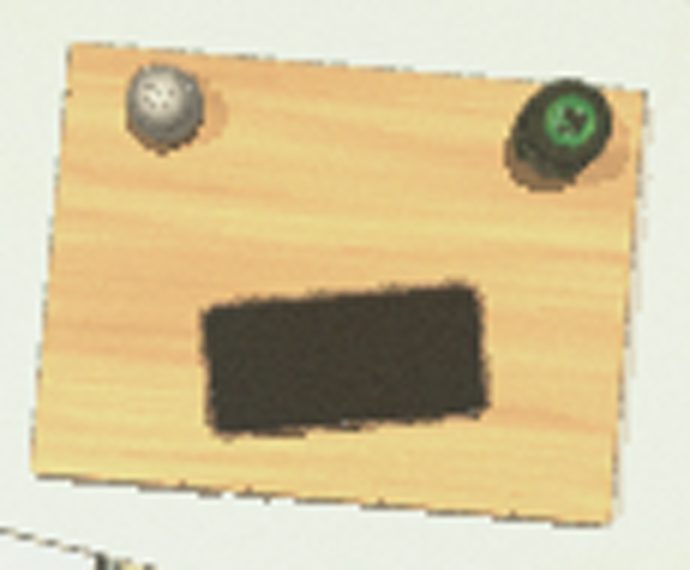

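The enlargement shows the riser corners at (70,43), (645,91), (608,523) and (33,475), and the phone corners at (202,306), (478,285), (488,411) and (212,433). I'll convert these and check the sizes.

```bash
cat >> h.py <<'E'
def toR(P,c,yaw):  # world->riser
    s,co=np.sin(yaw),np.cos(yaw); return (np.atleast_2d(P)[:,:2]-c)@np.array([[co,-s],[s,co]])
def quad(g,pts,z): 
    return np.array([ray(g,235+(u+.5)/6-.5,185+(v+.5)/6-.5,z) for u,v in pts])[:,:2]
E
python3 - <<'E'
from h import *
g=env.get_image("top")
r=quad(g,[(70,43),(645,91),(608,523),(33,475)],.06)
p=quad(g,[(202,306),(478,285),(488,411),(212,433)],.069)
for n,q in(("riser",r),("phone",p)):
    d=(q[0]+q[3]-q[1]-q[2])/2 # +y direction
    print(n,np.round(q,4).tolist(),"c",q.mean(0).round(4),"edges",np.linalg.norm(q-np.roll(q,-1,0),axis=1).round(4),"dir",d,"yaw from +y",np.degrees(np.arctan2(-d[0],d[1])))
# mask-based phone
im=cv2.cvtColor(g["image"],cv2.COLOR_RGB2GRAY)
m=np.zeros_like(im);m[225:265,260:325]=(im[225:265,260:325]<115)*255
# reduce: rectified top at z=.069, 1mm grid
(c,wh,a)=cv2.minAreaRect(cv2.findNonZero(m)); M=cv2.moments(m,True)
print(c,wh,a,M["m10"]/M["m00"],M["m01"]/M["m00"],"area centroid world",ray(g,M["m10"]/M["m00"],M["m01"]/M["m00"],.069))
for n,(u,v),z in(("mug",(421,238),.095),("bowl",(157,243),.051),("salt",(235+165/6,185+100/6),.09),("spice",(235+570/6,185+122/6),.105)): print(n,ray(g,u,v,z).round(3))
E
```

```text
riser [[0.6611, 0.1218], [0.6288, -0.1959], [0.3919, -0.1699], [0.4227, 0.1447]] c [ 0.5262 -0.0248] edges [0.3193 0.2383 0.3161 0.2395] dir [0.03156699 0.316156  ] yaw from +y -5.701870825630502
phone [[0.5138, 0.0502], [0.5229, -0.1011], [0.454, -0.1051], [0.4444, 0.0457]] c [ 0.4838 -0.0276] edges [0.1515 0.0689 0.1511 0.0696] dir [-0.00937331  0.15104669] yaw from +y 3.5509781196463295
(292.04010009765625, 244.96798706054688) (22.773637771606445, 45.74654769897461) 85.10090637207031 291.95019920318725 244.64243027888446 area centroid world [ 0.4828377  -0.02719526  0.069     ]
mug [ 0.497 -0.442  0.095]
bowl [0.496 0.423 0.051]
salt [0.624 0.067 0.09 ]
spice [ 0.607 -0.152  0.105]
```

Sizes agree: riser 318x239 mm, phone 151x69 mm after edge blur. The riser is at (0.526, −0.025) with yaw −5.8°. The phone needs about −9.4° of turn and about 126 mm of travel toward −y.

Plan: put two fingertips, 4 cm apart, behind end a with the jaw axis along the riser's x, so the phone squares itself to the fingertips, then push along −y.

carry_out(motion=[[[0, -13.5, -14.8, -0.6, 0, 0, 4], [0, -13.5, -14.8, -0.6, 0, 0, 4], [0, -13.5, -14.8, -0.6, 0, 0, 4], [0, -13.5, -14.8, -0.6, 0, 0, 4], [0, -13.5, -14.8, -0.6, 0, 0, 4]]], grip_force=20)

```text
time_s: 0.57
position: [0.2921, -0.3276, 0.2422]
tool_rot: [[-0.0, 0.835, -0.551], [0.001, -0.551, -0.835], [-1.0, -0.001, -0.001]]
ft_force: [0.3, -0.7, 0.5]
grip_width: 0.0397
```

```bash
cat >> h.py <<'E'
C=np.array([.5262,-.0248]); Y=np.radians(-5.8); EX=np.array([np.cos(Y),np.sin(Y),0]); EY=np.array([-np.sin(Y),np.cos(Y),0])
from scipy.spatial.transform import Rotation as Ro
def go(x,y,z):  # target in riser coords -> shift (cm, tool), rotvec
    s=env.observe(); R=np.array(s["tool_rot"]); T=np.append(C,0)+x*EX+y*EY+[0,0,z]
    Rt=np.column_stack([[0,0,-1],EX,np.cross([0,0,-1],EX)])
    print("shift cm",np.round(100*R.T@(T-s["position"]),2),"rot",np.round(Ro.from_matrix(R.T@Rt).as_rotvec(),3))
    print("t",s["time_s"],"riser xy",toR(np.array(s["position"]),C,Y).round(4),"z",round(s["position"][2],4),"F",np.round(s["ft_force"],2),"w",round(s["grip_width"],4))
E
python3 -c "
from h import *
go(-.046,.105,.2)"
```

```text
shift cm [  4.25  -6.09 -45.33] rot [-0.482 -0.001  0.   ]
t 0.5667 riser xy [[-0.2023 -0.3249]] z 0.2422 F [ 0.27 -0.69  0.51] w 0.0397
```

carry_out(motion=[[[0, -2.7, -20, -0.482, 0, 0, 4], [0, -2.7, -20, -0.482, 0, 0, 4], [0, -2.7, -20, -0.482, 0, 0, 4], [0, -2.7, -20, -0.482, 0, 0, 4], [0, -2.7, -20, -0.482, 0, 0, 4]]])

```text
time_s: 0.98
position: [0.3808, -0.1466, 0.2424]
tool_rot: [[0.0, 0.995, -0.102], [0.0, -0.102, -0.995], [-1.0, 0.0, -0.0]]
ft_force: [0.2, -0.7, -0.1]
grip_width: 0.0402
```

```bash
python3 -c "
from h import *
go(-.046,.105,.2)"
```

```text
shift cm [  4.24   8.62 -24.09] rot [-0.001 -0.    -0.   ]
t 0.9833 riser xy [[-0.1323 -0.1358]] z 0.2424 F [ 0.22 -0.68 -0.12] w 0.0402
```

carry_out(motion=[[[0, 4.3, -12, 0, 0, 0, 4], [0, 6.5, -16, 0, 0, 0, 4], [0, 8.6, -19, 0, 0, 0, 4], [0, 8.6, -19, 0, 0, 0, 4], [0, 8.6, -19, 0, 0, 0, 4]]])

```text
time_s: 1.4
position: [0.4868, 0.0324, 0.2423]
tool_rot: [[-0.0, 0.994, -0.107], [-0.0, -0.107, -0.994], [-1.0, -0.0, 0.0]]
ft_force: [0.2, -1.4, -0.4]
grip_width: 0.0402
```

carry_out(motion=[[[4, 0, -3, 0, 0, 0, 4], [6, 0, -5, 0, 0, 0, 4], [10, 0, -5, 0, 0, 0, 4], [11, 0, -5, 0, 0, 0, 4], [11, 0, -5, 0, 0, 0, 4]]])

```text
time_s: 1.82
position: [0.49, 0.0805, 0.1294]
tool_rot: [[-0.007, 0.994, -0.107], [0.0, -0.107, -0.994], [-1.0, -0.007, 0.0]]
ft_force: [0.3, -0.9, -0.8]
grip_width: 0.0404
```

```bash
python3 -c "
from h import *
go(-.046,.105,.0735)
snap('scene','pics/s1.png');a=cv2.imread('pics/s1.png')[150:270,190:370]
cv2.imwrite('pics/s1c.png',cv2.resize(a,None,fx=4,fy=4,interpolation=cv2.INTER_CUBIC))"
```

```text
shift cm [ 5.59  0.1  -0.39] rot [-0.006  0.     0.007]
t 1.8167 riser xy [[-0.0467  0.1011]] z 0.1294 F [ 0.26 -0.87 -0.77] w 0.0404
```

View pics/s1c.png

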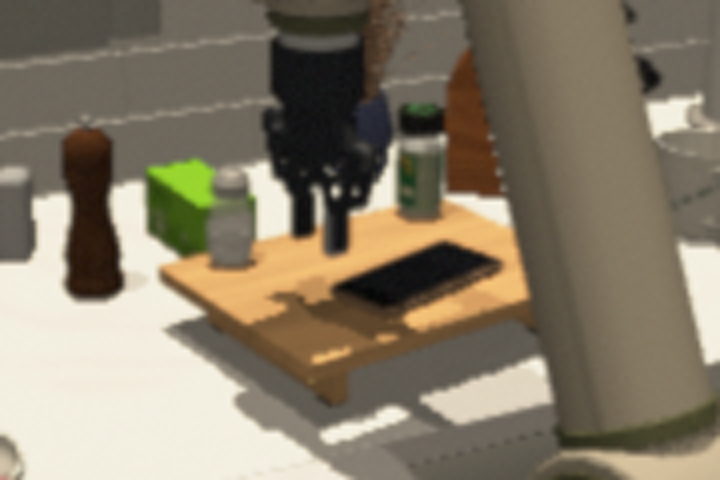

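The crop shows the fingertips, at (300-340, 240) in the crop, above bare wood between the salt shaker and the phone. Next I'll lower and probe gently for the wood.

carry_out(motion=[[[3, 0, -0.4, -0.006, 0, 0.003, 4], [4.5, 0, -0.4, -0.006, 0, 0.003, 4], [5.2, 0, -0.4, -0.006, 0, 0.003, 4], [5.3, 0, -0.4, -0.006, 0, 0.003, 4], [5.4, 0, -0.4, -0.006, 0, 0.003, 4]]])

```text
time_s: 2.28
position: [0.4928, 0.0836, 0.0795]
tool_rot: [[0.005, 0.995, -0.102], [-0.0, -0.102, -0.995], [-1.0, 0.005, -0.0]]
ft_force: [0.7, 0.0, -0.2]
grip_width: 0.0399
```

carry_out(motion=[[[0.1, 0, 0, 0, 0, 0, 4], [0.1, 0, 0, 0, 0, 0, 4], [0.2, 0, 0, 0, 0, 0, 4], [0.2, 0, 0, 0, 0, 0, 4], [0.2, 0, 0, 0, 0, 0, 4]]])

```text
time_s: 2.7
position: [0.4921, 0.0839, 0.0766]
tool_rot: [[0.003, 0.995, -0.102], [-0.0, -0.102, -0.995], [-1.0, 0.003, -0.0]]
ft_force: [0.4, 0.0, 0.8]
grip_width: 0.0399
```

carry_out(motion=[[[0.1, 0, 0, 0, 0, 0, 4], [0.1, 0, 0, 0, 0, 0, 4], [0.2, 0, 0, 0, 0, 0, 4], [0.2, 0, 0, 0, 0, 0, 4], [0.2, 0, 0, 0, 0, 0, 4]]])

```text
time_s: 3.12
position: [0.492, 0.0839, 0.0743]
tool_rot: [[0.003, 0.995, -0.102], [-0.0, -0.102, -0.995], [-1.0, 0.003, 0.0]]
ft_force: [-0.0, 0.6, 0.2]
grip_width: 0.0402
```

carry_out(motion=[[[0.1, 0, 0, 0, 0, 0, 4], [0.1, 0, 0, 0, 0, 0, 4], [0.1, 0, 0, 0, 0, 0, 4], [0.15, 0, 0, 0, 0, 0, 4], [0.15, 0, 0, 0, 0, 0, 4]]])

```text
time_s: 3.53
position: [0.492, 0.0839, 0.0728]
tool_rot: [[0.003, 0.995, -0.102], [-0.0, -0.102, -0.995], [-1.0, 0.003, 0.0]]
ft_force: [0.3, 0.4, -0.5]
grip_width: 0.0396
```

carry_out(motion=[[[0.05, 0, 0, 0, 0, 0, 4], [0.1, 0, 0, 0, 0, 0, 4], [0.1, 0, 0, 0, 0, 0, 4], [0.15, 0, 0, 0, 0, 0, 4], [0.15, 0, 0, 0, 0, 0, 4]]])

```text
time_s: 3.95
position: [0.492, 0.0839, 0.0712]
tool_rot: [[0.003, 0.995, -0.102], [-0.0, -0.102, -0.995], [-1.0, 0.003, 0.0]]
ft_force: [0.4, -0.6, -0.4]
grip_width: 0.0401
```

carry_out(motion=[[[0.05, 0, 0, 0, 0, 0, 4], [0.1, 0, 0, 0, 0, 0, 4], [0.1, 0, 0, 0, 0, 0, 4], [0.15, 0, 0, 0, 0, 0, 4], [0.15, 0, 0, 0, 0, 0, 4]]])

```text
time_s: 4.37
position: [0.492, 0.0839, 0.0698]
tool_rot: [[0.003, 0.995, -0.102], [-0.0, -0.102, -0.995], [-1.0, 0.003, 0.0]]
ft_force: [0.4, -0.5, 0.6]
grip_width: 0.0399
```

carry_out(motion=[[[0.05, 0, 0, 0, 0, 0, 4], [0.05, 0, 0, 0, 0, 0, 4], [0.1, 0, 0, 0, 0, 0, 4], [0.1, 0, 0, 0, 0, 0, 4], [0.1, 0, 0, 0, 0, 0, 4]]])

```text
time_s: 4.78
position: [0.4921, 0.0839, 0.0696]
tool_rot: [[0.004, 0.995, -0.102], [-0.0, -0.102, -0.995], [-1.0, 0.004, 0.0]]
ft_force: [-2.4, -0.8, 9.8]
grip_width: 0.0397
```

carry_out(motion=[[[0.05, 0, 0, 0, 0, 0, 4], [0.05, 0, 0, 0, 0, 0, 4], [0.1, 0, 0, 0, 0, 0, 4], [0.1, 0, 0, 0, 0, 0, 4], [0.1, 0, 0, 0, 0, 0, 4]]])

```text
time_s: 5.2
position: [0.4921, 0.0839, 0.0694]
tool_rot: [[0.004, 0.995, -0.102], [-0.001, -0.102, -0.995], [-1.0, 0.004, 0.0]]
ft_force: [-5.0, -1.2, 20.0]
grip_width: 0.04
```

Wood contact is at TCP z = 0.0697. I'll rise 2.5 mm above it and push slowly (tool +z is riser −y).

carry_out(motion=[[[-0.45, 0, 0, 0, 0, 0, 4], [-0.45, 0, 0.3, 0, 0, 0, 4], [-0.45, 0, 0.7, 0, 0, 0, 4], [-0.45, 0, 1.1, 0, 0, 0, 4], [-0.45, 0, 1.5, 0, 0, 0, 4]]])

```text
time_s: 5.62
position: [0.4904, 0.0685, 0.072]
tool_rot: [[0.002, 0.995, -0.102], [-0.0, -0.102, -0.995], [-1.0, 0.002, 0.0]]
ft_force: [0.4, -0.4, -0.3]
grip_width: 0.0403
```

carry_out(motion=[[[0, 0, 0.4, 0, 0, 0, 4], [0, 0, 0.8, 0, 0, 0, 4], [0, 0, 1.2, 0, 0, 0, 4], [0, 0, 1.6, 0, 0, 0, 4], [0, 0, 2, 0, 0, 0, 4]]])

```text
time_s: 6.03
position: [0.4884, 0.0487, 0.0723]
tool_rot: [[0.003, 0.995, -0.102], [-0.0, -0.102, -0.995], [-1.0, 0.003, -0.0]]
ft_force: [0.0, 0.3, -0.1]
grip_width: 0.0401
```

carry_out(motion=[[[0, 0, 0.4, 0, 0, 0, 4], [0, 0, 0.8, 0, 0, 0, 4], [0, 0, 1.2, 0, 0, 0, 4], [0, 0, 1.6, 0, 0, 0, 4], [0, 0, 2, 0, 0, 0, 4]]])

```text
time_s: 6.45
position: [0.4864, 0.0288, 0.0724]
tool_rot: [[0.003, 0.995, -0.102], [-0.0, -0.102, -0.995], [-1.0, 0.003, 0.0]]
ft_force: [1.2, 0.6, -0.2]
grip_width: 0.0398
```

```bash
python3 -c "
from h import *
go(-.046,-.044,.0722)
g=snap('scene','pics/s2.png')
snap('top','pics/t2.png')
a=cv2.imread('pics/s2.png')[190:260,220:350];b=cv2.imread('pics/t2.png')[185:280,235:350]
cv2.imwrite('pics/s2c.png',np.vstack([cv2.resize(a,(520,280),interpolation=cv2.INTER_CUBIC),cv2.resize(b,(520,320),interpolation=cv2.INTER_CUBIC)]))"
```

```text
shift cm [ 0.01 -0.09  9.33] rot [-0.001  0.    -0.003]
t 6.45 riser xy [[-0.045   0.0493]] z 0.0724 F [ 1.23  0.59 -0.23] w 0.0398
```

View pics/s2c.png

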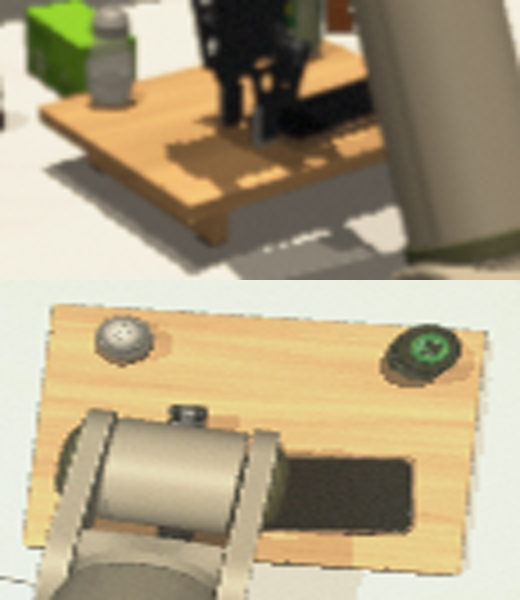

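The phone has moved and turned almost square (its leading edge is near x=412 in the lower panel), with both fingertips on its end. I'll keep pushing.

carry_out(motion=[[[0, 0, 0.4, 0, 0, 0, 4], [0, 0, 0.8, 0, 0, 0, 4], [0, 0, 1.2, 0, 0, 0, 4], [0, 0, 1.6, 0, 0, 0, 4], [0, 0, 2, 0, 0, 0, 4]]])

```text
time_s: 6.97
position: [0.4844, 0.0089, 0.0723]
tool_rot: [[0.003, 0.995, -0.102], [-0.0, -0.102, -0.995], [-1.0, 0.003, -0.0]]
ft_force: [0.4, 0.7, 0.1]
grip_width: 0.04
```

carry_out(motion=[[[0, 0, 0.4, 0, 0, 0, 4], [0, 0, 0.8, 0, 0, 0, 4], [0, 0, 1.2, 0, 0, 0, 4], [0, 0, 1.6, 0, 0, 0, 4], [0, 0, 2, 0, 0, 0, 4]]])

```text
time_s: 7.38
position: [0.4823, -0.011, 0.0723]
tool_rot: [[0.003, 0.995, -0.102], [-0.0, -0.102, -0.995], [-1.0, 0.003, -0.0]]
ft_force: [0.9, 2.4, 0.3]
grip_width: 0.0403
```

carry_out(motion=[[[0, 0, 0.4, 0, 0, 0, 4], [0, 0, 0.8, 0, 0, 0, 4], [0, 0, 1.2, 0, 0, 0, 4], [0, 0, 1.6, 0, 0, 0, 4], [0, 0, 2, 0, 0, 0, 4]]])

```text
time_s: 7.8
position: [0.4803, -0.0309, 0.0723]
tool_rot: [[0.003, 0.995, -0.102], [-0.0, -0.102, -0.995], [-1.0, 0.003, -0.0]]
ft_force: [0.6, 1.8, -0.2]
grip_width: 0.0402
```

carry_out(motion=[[[0, 0, 0.4, 0, 0, 0, 4], [0, 0, 0.8, 0, 0, 0, 4], [0, 0, 1.2, 0, 0, 0, 4], [0, 0, 1.5, 0, 0, 0, 4], [0, 0, 1.6, 0, 0, 0, 4]]])

```text
time_s: 8.22
position: [0.4787, -0.0469, 0.0723]
tool_rot: [[0.003, 0.995, -0.102], [-0.0, -0.102, -0.995], [-1.0, 0.003, 0.0]]
ft_force: [0.0, 2.5, -0.1]
grip_width: 0.0402
```

```bash
python3 -c "
from h import *
go(-.046,-.044,.0722)
snap('top','pics/t3.png')
b=cv2.imread('pics/t3.png')[185:280,265:380]
cv2.imwrite('pics/t3c.png',cv2.resize(b,None,fx=6,fy=6,interpolation=cv2.INTER_CUBIC))"
```

```text
shift cm [ 0.01 -0.09  1.72] rot [-0.001  0.    -0.003]
t 8.2167 riser xy [[-0.045  -0.0268]] z 0.0723 F [ 0.04  2.45 -0.08] w 0.0402
```

View pics/t3c.png

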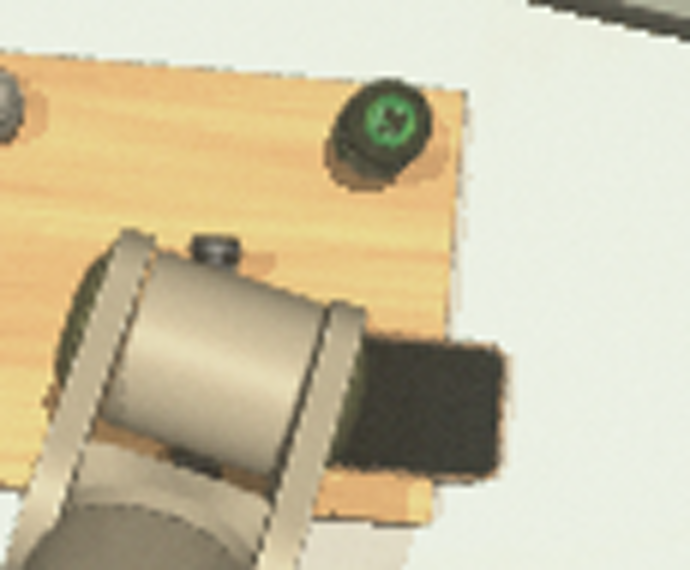

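The phone's leading edge runs from about (507,350) to (500,474), against the riser end from (465,91) to (430,523) in this crop. Working out the overhang.

```bash
python3 -c "
from h import *
g=env.get_image('top')
q=lambda P,z: toR(quad(g,[(u+180,v) for u,v in P],z),C,Y).round(4).tolist()
print('phone end',q([(508,350),(502,474)],.069)); print('riser end',q([(466,92),(430,523)],.06)); print('phone side edges',q([(400,338),(490,344)],.069),q([(370,468),(480,478)],.069))"
```

```text
phone end [[-0.0212, -0.1931], [-0.0887, -0.195]]
riser end [[0.1189, -0.1604], [-0.1188, -0.159]]
phone side edges [[-0.0197, -0.134], [-0.0188, -0.1831]] [[-0.0916, -0.1233], [-0.0919, -0.1832]]
```

Overhang is now about 34-35 mm and the phone is square to within 1-2°. It needs 1.5 cm more; then I'll back off and lift.

carry_out(motion=[[[0, 0, 0.4, 0, 0, 0, 4], [0, 0, 0.8, 0, 0, 0, 4], [0, 0, 1.1, 0, 0, 0, 4], [0, 0, 1.35, 0, 0, 0, 4], [0, 0, 1.5, 0, 0, 0, 4]]])

```text
time_s: 8.73
position: [0.4771, -0.0617, 0.0723]
tool_rot: [[0.003, 0.995, -0.102], [-0.0, -0.102, -0.995], [-1.0, 0.003, -0.0]]
ft_force: [0.1, 1.2, 0.6]
grip_width: 0.0399
```

carry_out(motion=[[[0, 0, 0, 0, 0, 0, 4], [0, 0, -0.5, 0, 0, 0, 4], [0, 0, -1.5, 0, 0, 0, 4], [0, 0, -3, 0, 0, 0, 4], [0, 0, -4, 0, 0, 0, 4]]])

```text
time_s: 9.15
position: [0.4812, -0.02, 0.0723]
tool_rot: [[0.003, 0.995, -0.101], [-0.0, -0.101, -0.995], [-1.0, 0.003, -0.0]]
ft_force: [-0.9, 0.5, -0.3]
grip_width: 0.0401
```

carry_out(motion=[[[-3, 0, 0, 0, 0, 0, 4], [-7, 0, 0, 0, 0, 0, 4], [-11, 0, -3, 0, 0, 0, 4], [-14, 0, -7, 0, 0, 0, 4], [-16, 0, -11, 0, 0, 0, 4]]])

```text
time_s: 9.57
position: [0.4904, 0.0727, 0.2255]
tool_rot: [[0.006, 0.995, -0.103], [-0.001, -0.103, -0.995], [-1.0, 0.006, 0.0]]
ft_force: [1.6, -0.8, -0.5]
grip_width: 0.0397
```

carry_out(motion=[[[0, 0, -4, 0, 0, 0, 4], [0, 0, -8, 0, 0, 0, 4], [0, 0, -12, 0, 0, 0, 4], [0, 0, -16, 0, 0, 0, 4], [0, 0, -16, 0, 0, 0, 4]]])

```text
time_s: 9.98
position: [0.5057, 0.2371, 0.2224]
tool_rot: [[0.003, 0.995, -0.095], [0.001, -0.095, -0.995], [-1.0, 0.003, -0.002]]
ft_force: [-0.2, 0.2, -0.7]
grip_width: 0.0399
```

```bash
python3 -c "
from h import *
go(-.046,-.044,.0722)
snap('top','pics/t4.png')
b=cv2.imread('pics/t4.png')[185:280,265:380]
cv2.imwrite('pics/t4c.png',cv2.resize(b,None,fx=6,fy=6,interpolation=cv2.INTER_CUBIC))"
```

```text
shift cm [14.97 -0.12 30.27] rot [ 0.006 -0.002 -0.003]
t 9.9833 riser xy [[-0.0469  0.2584]] z 0.2224 F [-0.2   0.24 -0.71] w 0.0399
```

View pics/t4c.png

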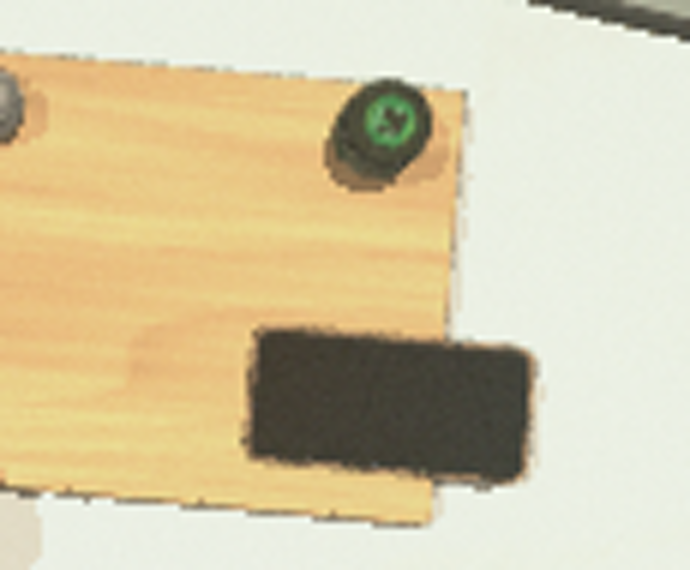

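The phone is free, with corners at about (255,328), (533,348), (525,484) and (245,458), overhanging the end. Final measurement:

```bash
python3 -c "
from h import *
g=env.get_image('top')
im=cv2.cvtColor(g['image'],cv2.COLOR_RGB2GRAY); m=np.zeros_like(im); m[235:270,300:360]=(im[235:270,300:360]<120)*255
n,l,st,_=cv2.connectedComponentsWithStats(m); k=1+st[1:,4].argmax(); m=(l==k)
v,u=np.nonzero(m); P=toR(np.array([ray(g,a,b,.069) for a,b in zip(u,v)]),C,Y)
c=P.mean(0); w,V=np.linalg.eigh(np.cov((P-c).T)); d=V[:,1]*np.sign(V[1,1])
print('centre',c,'dims',np.sqrt(12*w[::-1]),'yaw err deg',np.degrees(np.arctan2(-d[0],d[1])),'overhang',-c[1]+.0775-.16)
print('riser end',toR(quad(g,[(466+180,92),(430+180,523)],.06),C,Y))
for n,(u,v),z in(('mug',(421,238),.095),): print(n)
b=cv2.imread('pics/t4.png').astype(int); a=cv2.imread('pics/top0.png').astype(int)
for n,(u0,u1,v0,v1) in dict(mug=(400,440,222,265),bowl=(138,178,226,266),salt=(255,270,193,210),spice=(318,340,195,217)).items(): print(n,abs(a-b)[v0:v1,u0:u1].mean().round(2))
s=env.observe();print(s['time_s'],np.abs(s['qvel']).max())"
```

```text
centre [-0.0563643  -0.13072957] dims [0.14971651 0.07140692] yaw err deg -0.5354894679948925 overhang 0.04822957319783158
riser end [[ 0.11887624 -0.16041517]
 [-0.11882877 -0.15899059]]
mug
mug 1.17
bowl 29.08
salt 5.41
spice 1.67
10.0833 3.1487645931135897
```

Overhang is 48 mm, square to within 0.5°. The pixel change at the bowl and salt shaker may be the arm or its shadow, so I'll check it.

```bash
python3 -c "
from h import *
snap('top','pics/t5.png')
b=cv2.imread('pics/t5.png')[170:300,100:360];a=cv2.imread('pics/top0.png')[170:300,100:360]
cv2.imwrite('pics/t5c.png',cv2.resize(np.vstack([a,b]),None,fx=2.3,fy=2.3,interpolation=cv2.INTER_CUBIC))"
```

```text
(no output)
```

View pics/t5c.png

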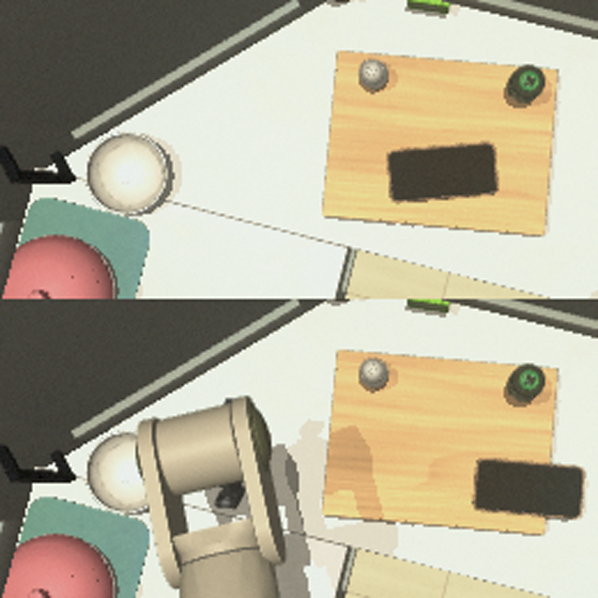

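Before is on top, after below. The bowl (its left part at (115,473)) is only partly hidden by the raised arm, and the salt shaker and spice jar are where they were. Handing in.

```bash
python3 -c "
from rig import env
env.close_job()"
```

```text
the job is handed in; nothing more can be done
```

I pushed the phone toward −y, out over the riser's end on the mug's side, and handed the job in at about 10 s of robot time. I used two fingertips set 4 cm apart against its far short end, then backed the arm off and raised it clear.

- **Phone:** the last top view gave an overhang of about 48 mm. It lies square to the end within about 0.5°, with the robot not touching it. The calibration is only good to about 2 mm.
- **Forces:** pushing took under about 3 N. The highest reading was about 20 N, when I lowered the fingertips onto the bare wood to find its height.
- **Other objects:** the mug, salt shaker and spice jar looked unmoved against the first picture. A pixel comparison flagged the bowl (strongly) and the salt shaker (slightly). The close-up showed the raised arm partly covering the bowl, so I could check only its visible part, which was in place. The salt shaker was where it started; I took its slight change to be shadow.

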